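Pull down the slide oven's sprung door with the hook pole

ROBOT

A 6-joint arm with a two-finger parallel gripper is mounted at the origin on the work surface. World frame = base frame: x ahead of the robot, y to its left, z up, the work surface at z = 0. Lengths are in m, angles in rad, forces in N, time in s.
With the tool pointing down it reaches from about 0.275 to 0.825 m from the base axis. Payload 4.9 kg.
Tool frame: the origin (TCP) lies between the finger pads; the fingertips stand 11 mm ahead of it and the grasp point (between the pads) lies 8 mm behind it (tip_extent is the distance from the TCP to the fingertips, in m); z points along the fingers, y is the direction in which the jaws open and shut (so a half turn about z gives the same grasp; the last joint's range is limited). The gripper opens to 85 mm and grips with 20 to 120 N. Pads are 22 mm wide; open, the fingers measure 114 mm over their backs; the gripper's body (76 mm by 85 mm) begins 54 mm behind the grasp point. The pads swing forward as they close: fully open they stand 13 mm farther back than shut.
Start: joints at [1.035, 0.326, -0.193, 1.052, 0, 1.437], TCP at [0.215, 0.506, 0.242] pointing down, gripper open.
Joint ranges: [-2.65, 2.65], [-0.97, 1.79], [-1.3, 1.35], [-1.93, 2.1], [-1.47, 1.37], [-3.14, 3.14]. Speed limits (rad/s): [2.57, 2.57, 3.14, 3.14, 3.14, 3.14].

INTERFACE

Orientations are given as a rotation vector (axis times angle).
In Python, from bench import move_pose, line_to, move_j, grip, hold, inverse_kinematics, camera, Unreachable, hand_in, get_time_s, get_q, get_joint_vel, get_tau, get_tcp_pos, get_ee_rot, get_ft_force, get_torque, get_grip_width, tip_extent gives the robot as it stands. The module is installed in compiled form; this text tells all that it offers. Calls block until the motion is done:
- move_pose(position, orientation): joint-space move of the TCP to a pose.
- line_to(position, v=0.15, rotation=None, threshold=None): straight line of the TCP; rotation=None keeps the orientation; v is the mean speed in m/s. With threshold (N) it stops when the force on the tool has changed by that much, and returns True; else False.
- move_j(angles): joint-space move.
- grip(opening, newtons=None): finger opening in m; newtons is the grip in N (None keeps the last); returns when the fingers have stopped.
- hold(seconds).
- inverse_kinematics(position, orientation): joint angles nearest the present ones, or None.
- camera(name): name is "scene" or "side" or "wrist"; returns a dict with "image" (384x512x3 uint8, red, green, blue), "range_z" (384x512 float32, m along the optical axis (not along the pixel's ray), 0 where there is no reading), "intrinsics" (3x3 intrinsics, pixels), "xyz" and "attitude" of the camera in the world. Camera axes: x right, y down, z forward; pixel columns grow to the right and rows downward; lengths in m; the calibration is good to about 2 mm. A picture is of the moment at which its call begins.
A pose or a line that the arm cannot do raises Unreachable and nothing moves.
- hand_in(): hands the job in, once; it reports no verdict.
Readings, each from a call of its own:
- get_time_s(): time.
- get_q(): joint angles.
- get_joint_vel(): joint speeds.
- get_tau(): joint torques, N m.
- get_tcp_pos(): TCP position.
- get_ee_rot(): TCP orientation.
- get_ft_force(): force on the tool from outside, world axes, zero at the start.
- get_torque(): the same for the moment, N m.
- get_grip_width(): finger opening in m.
Only numpy, scipy, OpenCV 4.12 (cv2) and the standard library are available. Lean on these libraries where they do the work, as an engineer would, in place of code of your own. Each camera call takes 0.05 s, during which the arm holds its last target. There are 200 camera calls.

TASK

The slide oven's door is hot and sprung shut: take the hook pole from its stand, hook it into the brass ring high on the door and gently pull the door down until its catch clicks and holds it open. Touch the door with the hook pole only, never with the gripper, and do not pull or jab harder than the door needs. Then unhook the pole, put it back in its stand the way it lay, let go, and leave the other things on the bench alone.

Things in the scene. Friction and masses are not known exactly. Their poses are not given: they have to be found in the camera images.
- oven: White bench-top slide oven, 240 deep (x), 300 wide (y), 310 high, fixed. Origin: centre of its underside; z up. Its drop-front door (amber window) is in the face that looks along -x. A spring catch sits on a steel bracket standing out on the door's +y side. The hot door may not be touched by gripper or arm, nor loaded by the pole with more than 20 N.
- hinge (a point): Middle of the door's hinge line, 128 in front of the oven's centre (oven -x) and 100 above the bench; axes as the oven's.
- ring (a point): Centre of the brass ring at the top middle of the door's outer face; inner diameter 22, bar 5 thick. Axes turn with the door: x into the oven, y along the hinge, z up the door. Centre is 22 out (-x) and 174 up from the hinge. Its outer edge tips 27 degrees up when shut (outer bar 6 above centre: the hook drops in from above) and droops 28 degrees when the door is down.
- pole_grip (a point): Centre of the hook pole's red grip (56 long, 18 wide, 26 high), on the shaft axis. x runs along the pole to its hook, z up, y across (grasp across y). Pole 0.25 m long, 0.14 kg, shaft 10 square; its front is a steel rod 6 thick bent straight down (-z) at 125 ahead of this point. A load across the shaft pivots it in the fingers: grip hard, and tip the hook end up about 0.4 rad as the door drops.
- hook_tip (a point): Lowest point of the downturned hook: 125 ahead (x) of the grip centre and 29 below (z) the shaft axis. The downturned part is 6 thick.
- rest (a point): Where the grip centre lies with the pole in its stand: 61 above the bench, x to the hook end. The fixed stand has a base 200 by 70 by 12 and two blue posts, 78 ahead and 78 behind, each 12 thick, with flared notches: floor 56, tops 75 above the bench. Between the posts the grip is free.
- stain_jar: Amber jar, 60 across, 75 high, a bystander; origin at its underside.
- wash_bottle: White bottle, 56 across, 90 high, a bystander; origin at its underside.
- slide_box: Blue slide box 80 x 100 x 35 high, a bystander; origin at its underside.
- pole: The hook pole; same origin and axes as pole_grip.
- door: Drop-front door, 250 wide, 178 high, 12 thick; origin mid hinge line, axes as ring. Upright when shut, its top swings out to oven -x and down. A spring pulls it shut: 1 to 3 N at the ring. Over the last 12 mm before 0.95 rad a catch raises this to 4 to 8 N, then clicks: the load drops to nothing and the door stays; 4 mm on is a rigid stop (0.97 rad). Unclicked, it rises when let go.
Mind the look-alikes: they are no part of the job. There is more than one size of the pole; the job needs the larger.

How it is judged:
On the way, in this order (a step that is already met when the one before it is completed fails the run):
1. the hook hangs inside the ring of the shut door (horizontal distance between hook_tip and ring below 0.014 m and z of hook_tip in the frame of ring below -0.004 m and z of ring in the frame of oven above 0.25 m), for 0.1 s.
2. the hook pulls the door down into its catch (z of ring in the frame of oven below 0.19 m and contact force between pole and door above 0.5 N), for 0.05 s.
At the end, for the whole second after the job is handed in: The door is held down by its catch (ring less than 188 mm above the oven's underside) and at rest; the pole lies at rest in its stand, hook down and at its own end: grip centre within 25 mm of the rest point, direction within 0.12 rad, roll and pitch within 0.25 rad; let go (z of ring in the frame of oven below 0.188 m and linear speed of each of door, pole below 0.02 m/s and distance between pole_grip and rest below 0.025 m and angle between the x axis of pole_grip and the x axis of rest, either way round below 0.12 rad and angle between pole_grip's own z axis and vertical below 0.25 rad and x of hook_tip in the frame of rest above 0.1 m and contact force between pole and door below 0.1 N); the robot touches nothing.
It fails at once if the pole loads the door with more than 20 N (contact force between pole and door above 20 N).
It fails at once if the gripper or arm touches the door (contact force between any of the fingers, the arm and door above 0.5 N).
It fails at once if a bystander is disturbed (distance of any of stain_jar, wash_bottle, slide_box from where it was at the start of the episode above 0.02 m).
It also fails if it takes over 72 s, if anything falls off the work surface, if the arm or the gripper's body presses on something with over 40 N, if the wrist force passes 120 N, or if a joint passes its speed limit or range.

## Working session

There is one attempt and no reset: what is moved stays moved. The work goes in short steps, each a Python script; the robot and the scene stay as the last script left them, time stands still between calls to the robot, and variables do not carry over. Pictures are saved under pics/ and viewed, about 8 in all and at most 12, crops included, and the job is handed in when it is done.

```bash
mkdir -p pics; cat > h.py <<'E'
import numpy as np, cv2
from scipy.spatial.transform import Rotation as R
from bench import *
def shot(name):
    c=camera(name); np.savez(f'{name}.npz',**{k:np.asarray(v) for k,v in c.items()}); return c
def att(c):
    a=np.asarray(c['attitude']); 
    return a if a.shape==(3,3) else R.from_rotvec(a).as_matrix() if a.shape==(3,) else R.from_quat(a).as_matrix()
def cloud(c):
    z=np.asarray(c['range_z']); K=np.asarray(c['intrinsics']); v,u=np.mgrid[:z.shape[0],:z.shape[1]]
    p=np.stack([(u-K[0,2])/K[0,0]*z,(v-K[1,2])/K[1,1]*z,z],-1)
    return p@att(c).T+np.asarray(c['xyz'])
E
python3 - <<'E'
from h import *
ims=[]
for n in('scene','side'):
    c=shot(n); print(n,c['xyz'],c['attitude']); 
    cv2.imwrite(f'pics/{n}0.png',cv2.resize(c['image'][:,:,::-1],(800,600),interpolation=cv2.INTER_CUBIC))
print(get_time_s(),tip_extent, get_ee_rot())
E
```

```text
scene [1.21849266 0.72299937 1.06672987] [-1.02601089 -2.40996151  1.09876967]
side [0.29220939 1.22620308 0.89256127] [-0.204958    2.60922277 -1.53267014]
0.1 0.011 [-6.26751284e-01 -3.07793451e+00  2.20406301e-03]
```

View pics/scene0.png

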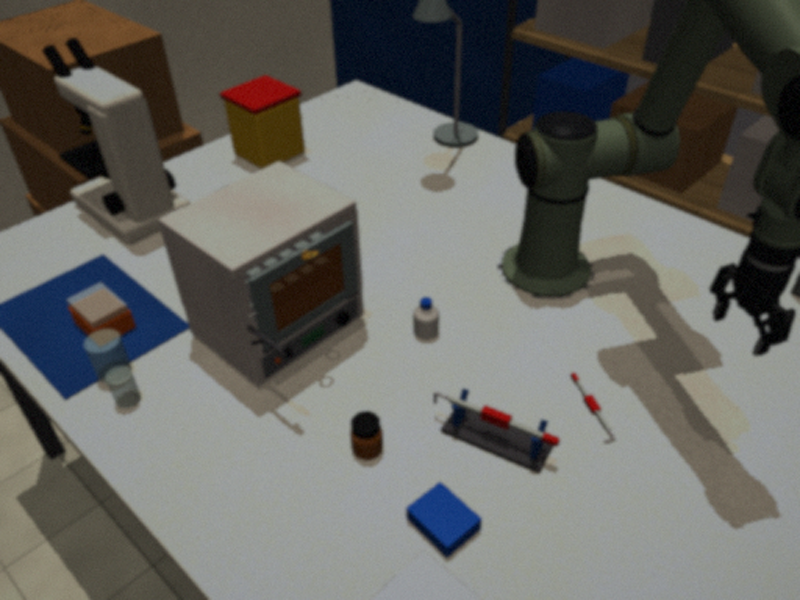

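View pics/side0.png

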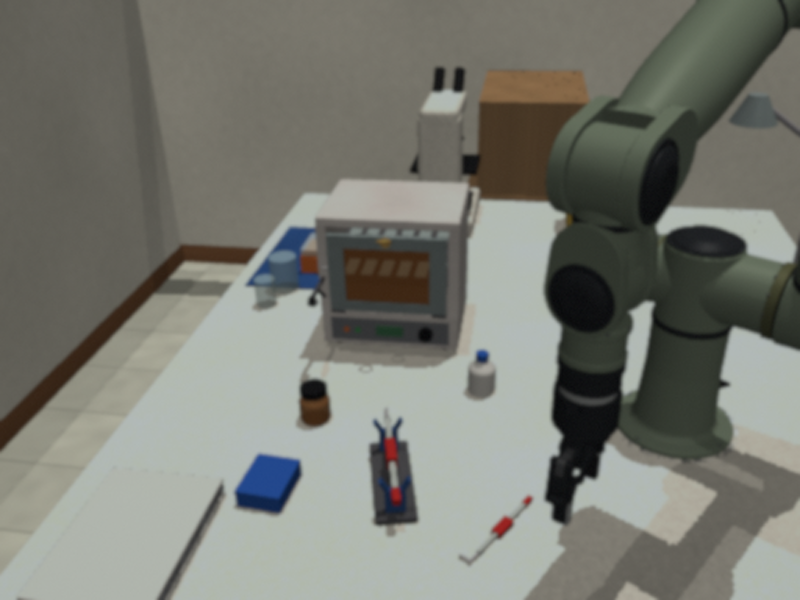

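The scene view shows two pole candidates: one lying in the blue-post stand, grip at (495,415), and a shorter decoy loose on the bench at (592,402). The pole in the stand is the larger. The oven's door faces the stand, with its ring at (310,255) in scene and (384,240) in side. Next I'll measure from the depth data.

```bash
cat > m.py <<'E'
from h import *
for n in('scene','side'):
    c=np.load(f'{n}.npz'); P=cloud(c); im=c['image']; hsv=cv2.cvtColor(im,cv2.COLOR_RGB2HSV); 
    ok=c['range_z']>0
    # red parts
    red=((hsv[...,0]<8)|(hsv[...,0]>172))&(hsv[...,1]>150)&(hsv[...,2]>90)&ok
    k,l,s,ce=cv2.connectedComponentsWithStats(red.astype(np.uint8))
    for i in range(1,k):
        if s[i,4]>12:
            q=P[l==i]; print(n,'red',s[i],ce[i].round(1),np.median(q,0).round(4),q.min(0).round(3),q.max(0).round(3))
    yel=(hsv[...,0]>15)&(hsv[...,0]<32)&(hsv[...,1]>120)&(hsv[...,2]>110)&ok
    k,l,s,ce=cv2.connectedComponentsWithStats(yel.astype(np.uint8))
    for i in range(1,k):
        if 8<s[i,4]<300: q=P[l==i]; print(n,'yel',s[i],ce[i].round(1),np.median(q,0).round(4),q.min(0).round(3),q.max(0).round(3))
    top=ok&(abs(P[...,2]-.31)<.006)
    k,l,s,ce=cv2.connectedComponentsWithStats(top.astype(np.uint8)); i=1+np.argmax(s[1:,4]); q=P[l==i]
    r=cv2.minAreaRect(q[:,:2].astype(np.float32)); print(n,'top',s[i],r,np.median(q[:,2])); print(cv2.boxPoints(r).round(4).tolist())
    blue=(hsv[...,0]>100)&(hsv[...,0]<130)&(hsv[...,1]>120)&ok&(P[...,1]>.1)&(P[...,2]<.1)&(P[...,2]>0)
    k,l,s,ce=cv2.connectedComponentsWithStats(blue.astype(np.uint8))
    for i in range(1,k):
        if s[i,4]>12: q=P[l==i]; print(n,'blue',s[i],np.median(q,0).round(4),q.min(0).round(3),q.max(0).round(3))
    x0,y0,w,h=(270,240,100,70) if n=='scene' else (220,250,70,90)
    cv2.imwrite(f'pics/{n}_crop.png',cv2.resize(im[y0:y0+h,x0:x0+w,::-1],None,fx=6,fy=6,interpolation=cv2.INTER_CUBIC))
a=cv2.imread('pics/scene_crop.png'); b=cv2.imread('pics/side_crop.png'); b=cv2.resize(b,(200,257))
cv2.imwrite('pics/crop1.png',np.hstack([a,cv2.copyMakeBorder(b,0,a.shape[0]-257,0,0,cv2.BORDER_CONSTANT)]))
E
python3 m.py
```

```text
scene red [141  48  51  22 616] [166.   58.6] [ 0.1071 -0.9444  0.1994] [-0.888 -2.135 -0.457] [ 0.191 -0.858  0.207]
scene red [375 254   8   9  46] [378.4 257.8] [0.3067 0.3261 0.0123] [0.292 0.311 0.008] [0.317 0.341 0.017]
scene red [308 261  19   9  77] [317.3 264.9] [0.4992 0.2394 0.0736] [0.486 0.214 0.069] [0.513 0.263 0.077]
scene red [348 278   9   6  31] [352.  280.2] [0.473  0.3395 0.0681] [0.467 0.326 0.066] [0.481 0.353 0.072]
scene yel [463 100   5   4  16] [465.2 101.7] [-1.1689 -0.0394 -0.2042] [-1.193 -0.051 -0.213] [-1.143 -0.024 -0.198]
scene top [ 101  103  127   72 4436] ((0.5797305107116699, -0.3044168949127197), (0.30191847681999207, 0.24646596610546112), 0.6685483455657959) 0.3095261965001966
[[0.42730000615119934, -0.18299999833106995], [0.4302000105381012, -0.4293999969959259], [0.7321000099182129, -0.42590001225471497], [0.729200005531311, -0.1793999969959259]]
scene blue [290 259   7  14  67] [0.5288 0.1723 0.0342] [0.505 0.167 0.012] [0.538 0.177 0.076]
scene blue [339 280   8  14  66] [0.4922 0.3228 0.0412] [0.463 0.317 0.013] [0.502 0.329 0.078]
scene 
[... 347 characters left out ...]
5 336.5] [0.3015 0.3288 0.0128] [0.291 0.31  0.008] [0.314 0.347 0.018]
side top [ 202  115   99   30 2355] ((0.5753947496414185, -0.30177438259124756), (0.3002939522266388, 0.25208812952041626), 0.8426299691200256) 0.3096062039823838
[[0.42340001463890076, -0.17800000309944153], [0.4271000027656555, -0.4300000071525574], [0.727400004863739, -0.42559999227523804], [0.7236999869346619, -0.17350000143051147]]
side blue [ 151  292   40   35 1005] [0.6931 0.3079 0.0344] [0.654 0.24  0.003] [0.738 0.346 0.04 ]
side blue [243 307  16  21  95] [0.4851 0.3242 0.0324] [0.46  0.316 0.013] [0.498 0.33  0.076]
side blue [257 306   5  11  23] [0.4584 0.3163 0.0674] [0.453 0.308 0.051] [0.465 0.321 0.076]
```

View pics/crop1.png

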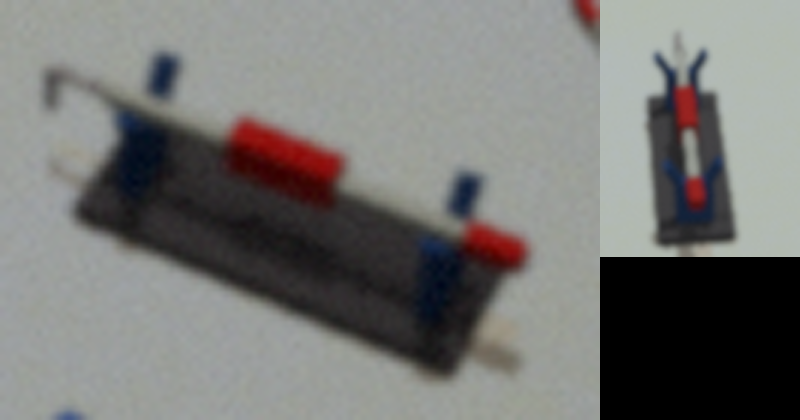

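The crop confirms it: the long pole lies in its stand with the hook down at the left (oven) end, hook at crop pixel (50,90). Next I'll check reach for both half-turns, move above the pole and look with the wrist camera.

```bash
cat >> h.py <<'E'
def Rp(yaw,pitch): # pole rotation, pitch>0 = hook up
    return R.from_euler('z',yaw)*R.from_euler('y',-pitch)
def tool(g,yaw,pitch,s,off=0.008):
    M=Rp(yaw,pitch).as_matrix(); z=-M[:,2]; y=s*M[:,1]; x=np.cross(y,z)
    return np.asarray(g)+off*z, R.from_matrix(np.stack([x,y,z],1)).as_rotvec()
OC=np.array([.577,-.303,0]); OY=np.radians(-90+.75)
def ringpos(th,oc=None,oy=None):
    oc=OC if oc is None else oc; oy=OY if oy is None else oy
    ox=np.array([np.cos(oy),np.sin(oy),0])
    c,s=np.cos(th),np.sin(th)
    return oc+ox*(-.128-.022*c-.174*s)+np.array([0,0,.1+.174*c-.022*s])
def grip_for(tip,yaw,pitch): return np.asarray(tip)-Rp(yaw,pitch).apply([.125,0,-.029])
E
python3 - <<'E'
from h import *
yaw=np.arctan2(-.1015,.026); g=np.array([.497,.239,.061])
for s in(1,-1):
    print(s)
    for p in [tool(g+[0,0,.16],yaw,0,s),tool(g,yaw,0,s)]+[tool(grip_for(ringpos(t)+[0,.008,-.012],OY,.42*t/.95),OY,.42*t/.95,s) for t in(0,.5,.95)]:
        q=inverse_kinematics(*p); print(None if q is None else np.round(q,2))
E
```

```text
1
[ 0.31  0.35 -0.24  0.98 -0.    1.63]
[ 0.31  0.53 -0.42  0.62 -0.    1.63]
[-0.16  0.35 -0.06  1.17  0.    1.39]
[ 0.09  0.41 -0.13  1.04 -0.22  1.65]
[ 0.26  0.57 -0.15  0.96 -0.41  1.84]
-1
[ 0.31  0.35 -0.24  0.98 -0.   -1.51]
[ 0.31  0.53 -0.42  0.62 -0.   -1.51]
[-0.16  0.35 -0.06  1.17  0.   -1.75]
[ 0.09  0.41 -0.13  1.04 -0.22 -1.49]
[ 0.26  0.57 -0.15  0.96 -0.41 -1.3 ]
```

```bash
python3 - <<'E'
from h import *
yaw=np.arctan2(-.1015,.026); g=np.array([.497,.239,.061])
move_pose(*tool(g+[0,0,.2],yaw,0,1)); hold(.2)
c=shot('wrist'); print(get_time_s(),c['xyz'],get_tcp_pos())
P=cloud(c); hsv=cv2.cvtColor(c['image'],cv2.COLOR_RGB2HSV)
red=((hsv[...,0]<8)|(hsv[...,0]>172))&(hsv[...,1]>130)&(hsv[...,2]>70)&(c['range_z']>0)&(P[...,2]>.045)
k,l,s,ce=cv2.connectedComponentsWithStats(red.astype(np.uint8))
for i in range(1,k):
    if s[i,4]>30:
        q=P[l==i]; t=q[q[:,2]>np.percentile(q[:,2],40)]; r=cv2.minAreaRect(t[:,:2].astype(np.float32)); print(s[i],np.median(t,0).round(4),r)
m=(c['range_z']>0)&(P[...,2]>.052)&(P[...,2]<.085)
q=P[m]; print(len(q), cv2.fitLine(q[:,:2].astype(np.float32),cv2.DIST_HUBER,0,.01,.01).ravel())
d=np.array([np.cos(yaw),np.sin(yaw)]); a=(q[:,:2]-g[:2])@d; n=(q[:,:2]-g[:2])@[-d[1],d[0]]
for lo in np.arange(-.14,.14,.02):
    k=(a>lo)&(a<lo+.02)&(abs(n)<.03)
    if k.sum()>10: print(round(lo+.01,3),k.sum(),n[k].min().round(4),np.median(n[k]).round(4),n[k].max().round(4),np.median(q[k,2]).round(4))
print('ends',a[abs(n)<.03].min(),a[abs(n)<.03].max())
cv2.imwrite('pics/w1.png',c['image'][:,:,::-1])
E
```

```text
1.7917 [0.47613068 0.32035816 0.38575694] [0.4965403  0.23985608 0.2530293 ]
[247  50  15  33 465] [0.4693 0.3394 0.0696] ((0.46940404176712036, 0.33860036730766296), (0.012022383511066437, 0.02743852324783802), 13.969032287597656)
[246 147  17  57 905] [0.4955 0.2383 0.0754] ((0.4955911636352539, 0.23699189722537994), (0.015779076144099236, 0.05442676320672035), 13.58428955078125)
4495 [ 0.49756438 -0.86742705  0.5066478   0.24380995]
-0.11 309 -0.0081 -0.0016 0.0049 0.0691
-0.09 606 -0.0275 -0.0016 0.0235 0.0683
-0.07 489 -0.0276 -0.0025 0.0237 0.0673
-0.05 207 -0.0065 -0.0016 0.0024 0.0671
-0.03 282 -0.0106 -0.0016 0.0067 0.0679
-0.01 355 -0.0107 -0.0025 0.0065 0.0749
0.01 323 -0.0108 -0.0015 0.0067 0.075
0.03 200 -0.0099 -0.0016 0.0068 0.0743
0.05 152 -0.0059 -0.0016 0.0028 0.067
0.07 624 -0.0277 -0.0016 0.0245 0.0669
0.09 166 -0.0276 -0.0016 0.0235 0.0671
0.11 77 -0.0039 -0.0016 0.0007 0.0646
0.13 30 -0.0039 -0.0016 0.0008 0.0644
ends -0.1173923357065668 0.12871089672197691
```

View pics/w1.png

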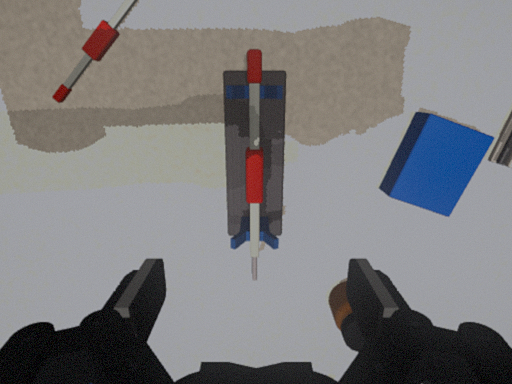

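Pole located: yaw -75.6°, grip centre (0.4955, 0.2376). In the view, the grip is at (255,175) and the hook at (255,278). I'll grasp with the half-turned wrist, so the camera sits on the hook side and can see hook and ring together.

```bash
python3 - <<'E'
from h import *
yaw=np.arctan2(-.1015,.026); g=np.array([.4955,.2376,.061])
move_pose(*tool(g+[0,0,.12],yaw,0,-1))
line_to(tool(g,yaw,0,-1)[0],v=.12)
grip(.0,120); hold(.3); print('w',get_grip_width(),get_ft_force(),get_tcp_pos())
f=line_to(tool(g+[0,0,.1],yaw,0,-1)[0],v=.1)
print(get_ft_force(),get_grip_width())
# pre-insert pose: hook 60 mm above and 50 mm in front of the ring
ox=np.array([np.cos(OY),np.sin(OY),0])
tip=ringpos(0)-.05*ox+[0,0,.06]
p=tool(grip_for(tip,OY,0),OY,0,-1)
mid=tool(grip_for(tip,OY,0)+[0,.08,0],OY,0,-1)
move_pose(*mid); line_to(p[0],v=.15); hold(.3)
print(get_time_s(),get_tcp_pos(),p[0],get_ft_force(),get_grip_width())
for n in('wrist','side','scene'): shot(n)
w=np.load('wrist.npz')['image']; cv2.imwrite('pics/w2.png',w[:,:,::-1]); 
s=np.load('side.npz')['image'][90:250,170:370]; c=np.load('scene.npz')['image'][100:260,100:300]
cv2.imwrite('pics/s2.png',cv2.resize(np.hstack([s,c])[:,:,::-1],None,fx=2,fy=2,interpolation=cv2.INTER_CUBIC))
E
```

```text
w 0.016273009705337623 [-0.3242448  -1.08668109  5.7466292 ] [0.49575525 0.23769815 0.05342148]
[ 0.18820727  0.9000417  -1.04163346] 0.016908439800344236
9.6583 [0.57273396 0.02268825 0.3550177 ] [0.57274588 0.02197216 0.355     ] [ 0.19413219  0.33912699 -1.95372753] 0.0165812658967473
```

View pics/w2.png

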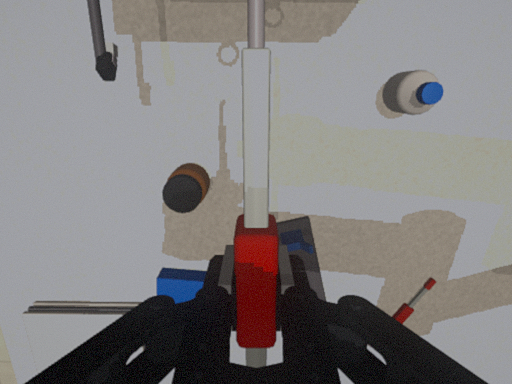

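View pics/s2.png

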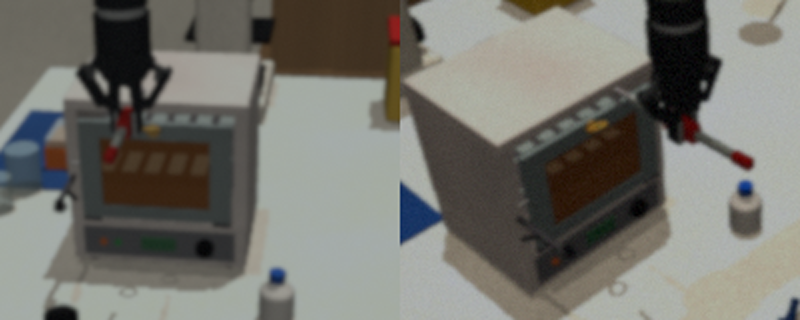

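The wrist image shows the pole straight in the jaws, but the hook is beyond the top edge of the frame. The ring shows as a brass spot in side at about (245,154) and in scene at about (199,163). I'll triangulate it from both views.

```bash
python3 - <<'E'
from h import *
tiles=[]; rays=[]
for n,(u,v) in dict(scene=(199,163),side=(245,154)).items():
    c=np.load(f'{n}.npz'); im=c['image']; P=cloud(c); hsv=cv2.cvtColor(im,cv2.COLOR_RGB2HSV)
    sub=np.s_[v-10:v+11,u-14:u+15]
    m=(hsv[...,0]>12)&(hsv[...,0]<35)&(hsv[...,1]>105)&(hsv[...,2]>90); mm=np.zeros_like(m); mm[sub]=m[sub]
    k,l,s,ce=cv2.connectedComponentsWithStats(mm.astype(np.uint8))
    i=1+np.argmax(s[1:,4]); q=P[l==i]; print(n,s[i],ce[i],np.median(q,0).round(4)); 
    print(q[np.argsort(-q[:,1])][:8].round(3).tolist())
    x,y,w,h=s[i][:4]; K=c['intrinsics']; 
    for ctr in [ce[i],(x+(w-1)/2,y+(h-1)/2)]:
        d=att(c)@[(ctr[0]-K[0,2])/K[0,0],(ctr[1]-K[1,2])/K[1,1],1]; rays.append((n,c['xyz'],d/np.linalg.norm(d)))
        t=(.274-c['xyz'][2])/d[2]; print('  at z=.274:',(c['xyz']+t*d).round(4))
    # predicted ring pixel
    pc=att(c).T@(ringpos(0)-c['xyz']); print('  pred px',(K@pc/pc[2])[:2].round(1))
    # front door/oven face plane
    tiles.append(cv2.resize(im[v-25:v+26,u-33:u+34,::-1],None,fx=6,fy=6,interpolation=cv2.INTER_NEAREST))
for j in(0,1):
    A=np.zeros((3,3));b=np.zeros(3)
    for n,o,d in(rays[j],rays[2+j]): M=np.eye(3)-np.outer(d,d);A+=M;b+=M@o
    x=np.linalg.solve(A,b);print('tri',x.round(4),[np.linalg.norm(np.cross(x-o,d)).round(4) for n,o,d in(rays[j],rays[2+j])])
print('model',ringpos(0))
# TCP seen: pole butt (red cap) vs FK
c=np.load('scene.npz');P=cloud(c);hsv=cv2.cvtColor(c['image'],cv2.COLOR_RGB2HSV)
R0=R.from_rotvec(get_ee_rot()); g=get_tcp_pos()-R0.apply([0,0,.008]); print('grip',g)
for n in('scene','side'):
    c=np.load(n+'.npz');P=cloud(c);hsv=cv2.cvtColor(c['image'],cv2.COLOR_RGB2HSV)
    m=((hsv[...,0]<8)|(hsv[...,0]>172))&(hsv[...,1]>130)&(hsv[...,2]>60)&(np.linalg.norm(P-g,axis=-1)<.2)
    k,l,s,ce=cv2.connectedComponentsWithStats(m.astype(np.uint8))
    for i in range(1,k):
        if s[i,4]>10: q=P[l==i]; print(n,s[i],np.median(q,0).round(4),q.min(0).round(3),q.max(0).round(3))
cv2.imwrite('pics/r3.png',np.hstack(tiles))
E
```

```text
scene [194 160   9   6  35] [197.42857143 162.42857143] [ 0.5777 -0.1634  0.2734]
[[1.218, 0.723, 1.067], [0.587, -0.139, 0.284], [0.578, -0.142, 0.281], [0.581, -0.142, 0.283], [0.572, -0.144, 0.281], [0.575, -0.145, 0.281], [0.586, -0.146, 0.28], [0.581, -0.146, 0.281]]
  at z=.274: [ 0.577  -0.1597  0.274 ]
  at z=.274: [ 0.5761 -0.1582  0.274 ]
  pred px [199.4 163.1]
side [243 153   6   3  12] [245.33333333 153.83333333] [ 0.5748 -0.1501  0.2787]
[[0.576, -0.139, 0.281], [0.571, -0.144, 0.282], [0.577, -0.145, 0.282], [0.574, -0.145, 0.278], [0.568, -0.148, 0.281], [0.575, -0.149, 0.28], [0.582, -0.151, 0.279], [0.568, -0.163, 0.274]]
  at z=.274: [ 0.5768 -0.164   0.274 ]
  at z=.274: [ 0.576  -0.1628  0.274 ]
  pred px [245.2 155.3]
tri [ 0.5765 -0.1603  0.2747] [np.float64(0.001), np.float64(0.001)]
tri [ 0.5757 -0.1587  0.2748] [np.float64(0.001), np.float64(0.001)]
model [ 0.57503656 -0.15301285  0.274     ]
grip [0.57273887 0.02231567 0.36300333]
scene [242 159   7  12  51] [0.5777 0.0437 0.3738] [0.568 0.025 0.356] [0.584 0.051 0.378]
scene [266 176  10   8  45] [0.5771 0.1306 0.3678] [0.57  0.114 0.362] [0.583 0.142 0.372]
side [229 144   7  11  50] [0.5722 0.0364 0.3752] [ 0.563 -0.001  0.368] [0.58  0.054 0.378]
side [222 163   7   9  44] [0.569  0.1387 0.3682] [0.563 0.116 0.358] [0.577 0.146 0.372]
```

View pics/r3.png

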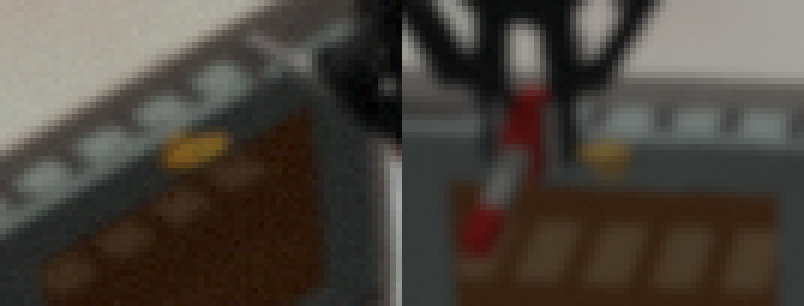

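```bash
python3 - <<'E'
from h import *
for n in('scene','side'):
    P=cloud(np.load(n+'.npz')).reshape(-1,3)
    for nm,lo,hi in(('panel',.03,.085),('door',.12,.25),('doortop',.26,.276),('above',.285,.305)):
        q=P[(P[:,2]>lo)&(P[:,2]<hi)&(abs(P[:,0]-.576)<.11)&(P[:,1]>-.2)&(P[:,1]<-.14)]
        if len(q)<20: print(n,nm,len(q)); continue
        y=q[:,1]-np.tan(np.radians(.75))*(q[:,0]-.576)
        print(n,nm,len(q),np.percentile(y,[10,50,90]).round(4),'slope deg',np.degrees(np.polyfit(q[:,0],q[:,1],1)[0]).round(2))
    t=P[abs(P[:,2]-.31)<.005]; t=t[(t[:,1]<-.22)&(t[:,1]>-.40)&(abs(t[:,0]-.576)<.17)]
    e=[np.percentile(t[abs(t[:,1]-yy)<.01][:,0],[1,99]) for yy in(-.24,-.3,-.36)]; print(n,'side edges',np.round(e,4).tolist(),np.mean(e).round(4))
E
```

```text
scene panel 659 [-0.1871 -0.1838 -0.1796] slope deg -0.37
scene door 1949 [-0.178  -0.1752 -0.1718] slope deg 0.66
scene doortop 257 [-0.1778 -0.1723 -0.1689] slope deg 1.14
scene above 266 [-0.1888 -0.1867 -0.184 ] slope deg 0.7
scene side edges [[0.4325, 0.7261], [0.4369, 0.7288], [0.4353, 0.7289]] 0.5814
side panel 898 [-0.1883 -0.1834 -0.1764] slope deg -0.55
side door 2283 [-0.1788 -0.1745 -0.1697] slope deg 0.57
side doortop 230 [-0.1768 -0.1719 -0.1677] slope deg 0.47
side above 212 [-0.1897 -0.1858 -0.1817] slope deg 0.67
side side edges [[0.4275, 0.722], [0.4267, 0.6966], [0.4287, 0.722]] 0.5706
```

```bash
sed -i 's/^OC=.*/OC=np.array([.578,-.3055,0]); OY=np.radians(-90+.7)/' h.py; python3 - <<'E'
from h import *
r=ringpos(0); print(r)
T=lambda tip:tool(grip_for(tip,OY,0),OY,0,-1)
line_to(T(r+[0,0,.04])[0],v=.08,rotation=T(r)[1]); hold(.3)
f0=np.array(get_ft_force()); print('f0',f0)
for dz in(.015,.006,-.002,-.008,-.013):
    hit=line_to(T(r+[0,0,dz])[0],v=.03,threshold=3); print(dz,hit,(get_ft_force()-f0).round(2),get_tcp_pos().round(4))
    if hit: break
hold(.3); print((get_ft_force()-f0).round(2),get_time_s(),get_torque())
for n in('side','scene'): shot(n)
s=np.load('side.npz')['image'][120:200,190:290]; c=np.load('scene.npz')['image'][120:200,150:250]
cv2.imwrite('pics/s4.png',cv2.resize(np.hstack([s,c])[:,:,::-1],None,fx=4,fy=4,interpolation=cv2.INTER_CUBIC))
E
```

```text
[ 0.57616745 -0.15551119  0.274     ]
f0 [ 0.91503296  0.25916188 -1.39394041]
0.015 False [-0.44 -0.19 -1.11] [ 0.5748 -0.0306  0.3102]
0.006 False [-0.9  -0.39  0.41] [ 0.5745 -0.0305  0.3007]
-0.002 False [-2.23  0.2   0.28] [ 0.5745 -0.0305  0.2927]
-0.008 False [-0.82 -0.03  0.33] [ 0.5745 -0.0305  0.2867]
-0.013 False [-1.22  0.47  0.79] [ 0.5744 -0.0305  0.2817]
[-0.34 -0.52  0.56] 13.775 [ 0.05528526  0.00695075 -0.0347695 ]
```

View pics/s4.png

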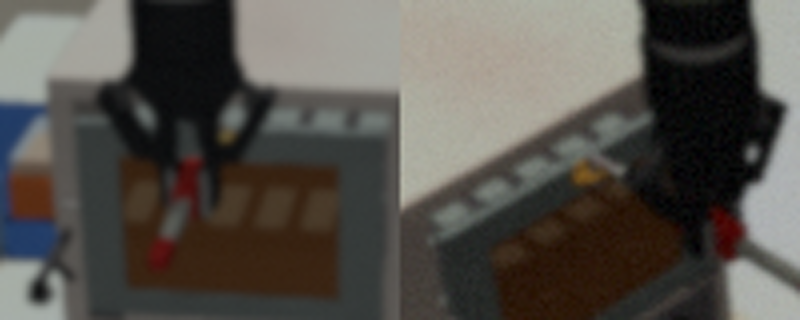

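The scene crop shows the rod coming out of the brass ring at (593,172), and nothing pushed back on the way down. Pulling gently along the arc now, in monitored steps.

```bash
cat >> h.py <<'E'
def tip_at(th,ph,out=.008,h=.020,yaw=None):
    yaw=OY if yaw is None else yaw
    a=np.radians(27)-th; ox=np.array([np.cos(OY),np.sin(OY),0])
    p=ringpos(th)+out*(-np.cos(a)*ox+np.sin(a)*np.array([0,0,1]))
    return p-h*Rp(yaw,ph).as_matrix()[:,2]
def Tp(th,out=.008,h=.020,ph=None):
    ph=.42*min(th,.95)/.95 if ph is None else ph
    return tool(grip_for(tip_at(th,ph,out,h),OY,ph),OY,ph,-1)
def force(f0,n=5):
    f=[]
    for _ in range(n): f.append(get_ft_force()); hold(.01)
    return np.mean(f,0)-f0
E
python3 - <<'E'
from h import *
f0=force(0,10); print(f0)
line_to(Tp(0,h=.017)[0],v=.03,threshold=6); print('engage',force(f0).round(1))
for th in np.arange(.04,.841,.05):
    p=Tp(th,h=.017+.005*min(1,th/.5)); hit=line_to(p[0],v=.06,rotation=p[1],threshold=8)
    f=force(f0,3); print(round(th,2),hit,f.round(1),np.linalg.norm(f).round(1),get_grip_width().__round__(4))
    if np.linalg.norm(f)>10: print('STOP');break
print(get_time_s(),get_torque(),get_tcp_pos(),p[0])
for n in('side','scene'): shot(n)
s=np.load('side.npz')['image'][120:240,190:290]; c=np.load('scene.npz')['image'][120:240,150:280]
cv2.imwrite('pics/s5.png',cv2.resize(np.hstack([s,c])[:,:,::-1],None,fx=3.4,fy=3.4,interpolation=cv2.INTER_CUBIC))
E
```

```text
[-0.13801017 -0.28811501 -1.25719716]
engage [-0.2 -0.5 -0.2]
0.04 False [-0.2 -0.9 -0.5] 1.0 0.0165
0.09 False [-0.1 -1.3 -0.8] 1.5 0.0165
0.14 False [-0.1 -1.  -1.1] 1.5 0.0164
0.19 False [-0.7 -0.9 -0.2] 1.2 0.0162
0.24 False [-0.5 -1.8 -1.1] 2.1 0.0165
0.29 False [-0.4 -2.1 -0.7] 2.3 0.0168
0.34 False [-0.3 -2.1 -0.5] 2.2 0.0162
0.39 False [-0.7 -1.8 -0.4] 2.0 0.0163
0.44 False [-0.6 -1.7 -0.4] 1.9 0.0166
0.49 False [ 0.1 -2.   0.6] 2.1 0.0165
0.54 False [-0.2 -1.8  0.3] 1.8 0.0163
0.59 False [-1.1 -1.8  1.1] 2.4 0.0163
0.64 False [-1.1 -2.2  0.8] 2.6 0.0163
0.69 False [-1.2 -2.5  0.3] 2.8 0.0163
0.74 False [-1.  -2.1 -0. ] 2.4 0.0165
0.79 False [-0.7 -3.1  0.8] 3.2 0.0166
0.84 False [-0.8 -2.4  0.5] 2.6 0.0162
20.3083 [-0.16275041  0.1608093  -0.19930564] [0.57309517 0.09028768 0.15060767] [0.57316414 0.0903008  0.15057951]
```

View pics/s5.png

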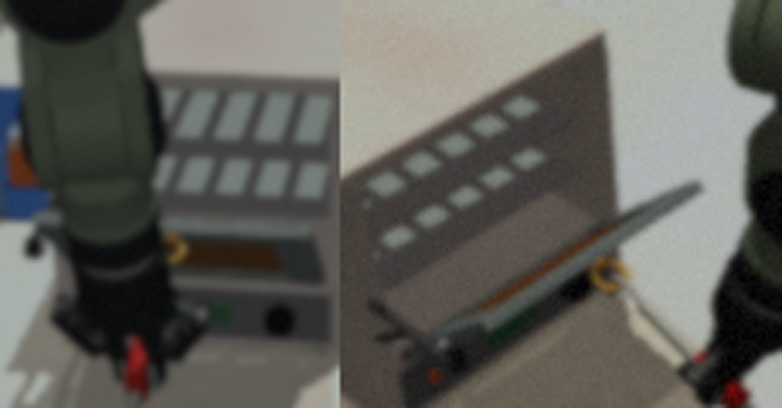

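Door is well down with the hook in the ring at (608,275) and a load of about 2.5 N. Creeping through the catch now.

```bash
python3 - <<'E'
from h import *
b=np.array([-0.138,-0.288,-1.257]); pk=0
for th in np.arange(.85,1.06,.007):
    p=Tp(th,h=.022); hit=line_to(p[0],v=.03,rotation=p[1],threshold=6)
    f=force(b,4); n=np.linalg.norm(f); print(round(th,3),hit,f.round(1),n.round(1))
    if n>pk: pk=n
    if th>.9 and pk>4 and n<pk-2.5: print('DROP'); break
    if n>12 or hit: print('STOP'); break
print(get_time_s(),get_tcp_pos(),p[0],th)
E
```

```text
0.85 False [-1.4 -2.9  0.9] 3.3
0.857 False [-1.4 -2.9  1. ] 3.4
0.864 False [-0.4 -2.7  0.7] 2.8
0.871 False [-0.6 -3.   1.3] 3.3
0.878 False [-0.7 -2.8  0.3] 2.9
0.885 False [-1.1 -2.8  0.9] 3.1
0.892 False [-1.2 -3.1  0.8] 3.4
0.899 False [-1.1 -3.9  1.4] 4.3
0.906 False [-1.1 -4.8  2.6] 5.6
0.913 False [-0.4 -5.   2.5] 5.6
0.92 False [-1.3 -5.9  3.7] 7.1
0.927 False [-1.  -4.7  1.6] 5.1
0.934 False [-0.9 -6.   3.8] 7.1
0.941 False [-0.8 -4.6  1.7] 5.0
0.948 False [-0.8 -5.3  3.5] 6.4
0.955 False [-0.5 -4.5  1.7] 4.8
0.962 False [ 0.   0.7 -0. ] 0.7
DROP
25.225 [0.57324617 0.09970848 0.12545436] [0.57306306 0.098574   0.12580626] 0.9620000000000001
```

It clicked: about 7 N peak, then the load dropped to zero. Unhooking.

```bash
python3 - <<'E'
from h import *
b=np.array([-0.138,-0.288,-1.257]); th=.957
for out,h in((.002,.021),(.002,.012),(.002,.004),(.002,-.004),(.002,-.015),(.004,-.035)):
    p=Tp(th,out,h,ph=.42); hit=line_to(p[0],v=.04,rotation=p[1],threshold=4); print(out,h,hit,force(b,4).round(1))
    if hit: break
else:
    M=Rp(OY,.42).as_matrix(); line_to(get_tcp_pos()-.06*M[:,0]+[0,0,.03],v=.1)
hold(.2); print(get_time_s(),get_tcp_pos(),force(b).round(1))
for n in('side','scene'): shot(n)
s=np.load('side.npz')['image'][120:260,180:300]; c=np.load('scene.npz')['image'][100:240,150:300]
cv2.imwrite('pics/s6.png',cv2.resize(np.hstack([s,c])[:,:,::-1],None,fx=2.9,fy=2.9,interpolation=cv2.INTER_CUBIC))
E
```

```text
0.002 0.021 False [0.1 0.4 0. ]
0.002 0.012 False [ 0.2 -0.2 -0.1]
0.002 0.004 False [0.2 0.3 0.5]
0.002 -0.004 False [0.7 0.6 0.2]
0.002 -0.015 False [-0.1  0.4 -0.3]
0.004 -0.035 False [-0.2  0.1 -0.3]
28.8 [0.57203635 0.17207109 0.18600526] [ 0.1  0.1 -0.3]
```

View pics/s6.png

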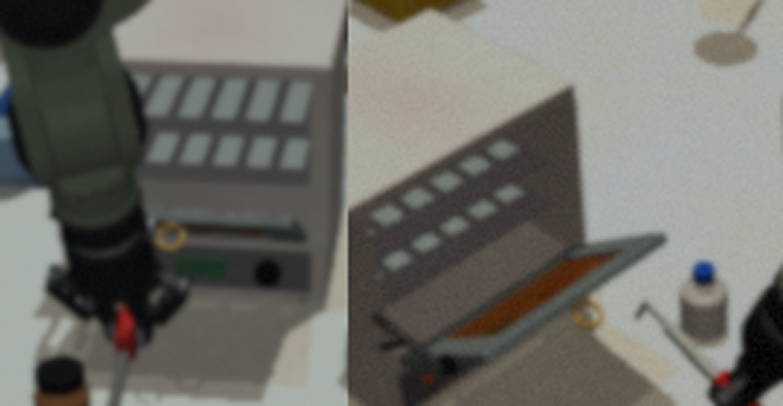

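The hook is free at (640,312) and the door stays down, ring at (588,314). Now back above the stand, where I'll measure how the pole sits in the hand.

```bash
python3 - <<'E'
from h import *
yaw=np.arctan2(-.1015,.026); g=np.array([.4955,.2376,.061])
p=get_tcp_pos(); line_to([p[0],p[1]+.03,.3],v=.2)
move_pose(*tool(g+[0,0,.15],yaw,0,-1)); hold(.3)
M=Rp(yaw,0).as_matrix(); gg=get_tcp_pos()-R.from_rotvec(get_ee_rot()).apply([0,0,.008]); print(get_time_s(),gg,g+[0,0,.15])
for n in('wrist','scene','side'):
    c=shot(n); P=cloud(c)[c['range_z']>0]; L=(P-gg)@M   # pole frame
    for lo,hi in((-.12,-.10),(-.09,-.05),(-.02,.02),(.04,.06),(.06,.08),(.08,.1),(.112,.13)):
        k=(L[:,0]>lo)&(L[:,0]<hi)&(abs(L[:,1])<.025)&(abs(L[:,2])<.035)
        if k.sum()>5: print(n,lo,k.sum(),'y',np.median(L[k,1]).round(4),'ztop',np.percentile(L[k,2],[50,85]).round(4))
    k=(abs(L[:,1])<.02)&(abs(L[:,2])<.03)&(abs(L[:,0])<.18); print(n,'ends',np.percentile(L[k,0],[.5,99.5]).round(4))
E
```

```text
30.5583 [0.49651394 0.2381186  0.21130293] [0.4955 0.2376 0.211 ]
wrist -0.02 7866 y 0.0004 ztop [0.014  0.0285]
wrist 0.04 1290 y 0.0008 ztop [0.0057 0.0063]
wrist 0.06 1506 y 0.0008 ztop [0.0057 0.0063]
wrist 0.08 1564 y 0.0008 ztop [0.0055 0.0063]
wrist ends [-0.0424  0.1095]
scene -0.12 52 y 0.0051 ztop [0.0043 0.0073]
scene -0.09 79 y 0.0044 ztop [0.0023 0.0048]
scene -0.02 139 y 0.0131 ztop [0.006  0.0231]
scene 0.04 36 y 0.0043 ztop [0.0034 0.0051]
scene 0.06 36 y 0.0049 ztop [0.0029 0.0059]
scene 0.08 30 y 0.0041 ztop [0.0024 0.0048]
scene 0.112 26 y 0.0033 ztop [-0.0037  0.0026]
scene ends [-0.1176  0.1267]
side -0.12 53 y -0.0015 ztop [0.0053 0.0075]
side -0.09 41 y -0.0008 ztop [0.0045 0.0061]
side -0.02 249 y 0.0006 ztop [0.0123 0.0277]
side 0.04 17 y 0.0005 ztop [0.004  0.0054]
side 0.06 7 y -0.0024 ztop [0.0041 0.005 ]
side ends [-0.1202  0.0675]
```

The pole is level and centred in the hand, with no slip. Placing it.

```bash
python3 - <<'E'
from h import *
yaw=np.arctan2(-.1015,.026); g=np.array([.4955,.2376,.061])
line_to(tool(g+[0,0,.02],yaw,0,-1)[0],v=.1); hold(.2); f0=force(0)
hit=line_to(tool(g+[0,0,.0005],yaw,0,-1)[0],v=.03,threshold=4); print(hit,force(f0).round(1),get_tcp_pos())
grip(.05,40); hold(.3); line_to(tool(g+[0,0,.15],yaw,0,-1)[0],v=.12)
move_pose(*tool(g+[0,0,.2],yaw,0,1)); hold(.4); print(get_time_s(),force(0))
c=shot('wrist'); P=cloud(c); hsv=cv2.cvtColor(c['image'],cv2.COLOR_RGB2HSV)
d=np.array([np.cos(yaw),np.sin(yaw)]); L=P.reshape(-1,3)-g; a=L[:,:2]@d; n=L[:,:2]@[-d[1],d[0]]
for lo in(-.11,-.06,-.01,.04,.09,.11): 
    k=(a>lo)&(a<lo+.02)&(abs(n)<.012)&(abs(L[:,2])<.03); print(lo,np.median(n[k]).round(4),(np.median(L[k,2])+.061).round(4))
k=(abs(n)<.012)&(abs(L[:,2])<.03)&(abs(a)<.17); print('ends',a[k].min(),a[k].max())
s=shot('scene')
cv2.imwrite('pics/end.png',np.hstack([cv2.resize(c['image'],(400,300)),cv2.resize(s['image'][90:340,80:400],(384,300))])[:,:,::-1])
P=cloud(s);hs=cv2.cvtColor(s['image'],cv2.COLOR_RGB2HSV); m=(hs[...,0]>12)&(hs[...,0]<35)&(hs[...,1]>105)&(hs[...,2]>80)&(np.linalg.norm(P-ringpos(.957),axis=-1)<.03)
print('ring',m.sum(),np.median(P[m],0).round(4),ringpos(.957))
E
```

```text
True [-0.4 -0.2  6.6] [0.49501661 0.23743796 0.05346296]
38.25 [-0.35174968 -0.36616959  0.17624999]
-0.11 -0.0002 0.0691
-0.06 -0.0007 0.0671
-0.01 -0.0002 0.0749
0.04 -0.0003 0.067
0.09 -0.0003 0.0656
0.11 -0.0003 0.0643
ends -0.11879364995055533 0.12850555496541455
ring 24 [ 0.5841 -0.0189  0.1831] [ 0.57454368 -0.02261035  0.18223536]
```

View pics/end.png

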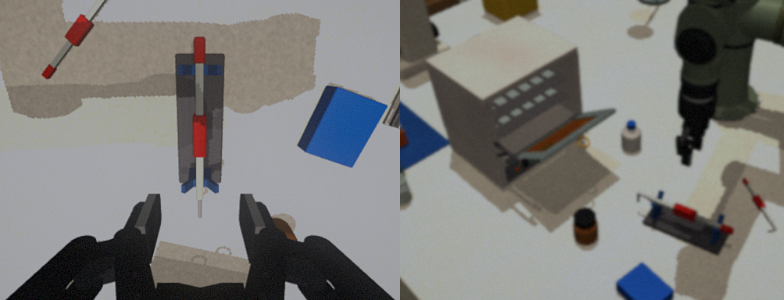

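The pole is back in its notches, hook toward the oven, at (200,135) in the wrist view. The door is held open at (560,140), the bystanders look untouched and the gripper is clear.

```bash
python3 -c "
from h import *
print(get_ft_force()); hand_in(); print(get_time_s())"
```

```text
[ 0.32216038 -0.53169155  0.79393461]
the job is handed in; nothing more can be done
the job is handed in; nothing more can be done
```

The oven door is open and held by its catch, and the pole is back in its stand. I handed the job in at about 38 s of the 72 s allowed; no verdict is reported.

- **Pull:** I took the larger pole from its stand and lowered its hook into the ring without contact. I then pulled the door down in small steps. The load was 1–3 N, rising to about 7 N at the catch, then dropped to zero at the click. These are wrist-sensor readings between steps, well under the 20 N limit.
- **Door:** The last depth check put the ring about 183 mm above the bench, against a limit of 188 mm. It was made from few pixels and was about 9 mm off my model sideways, but its height agreed with the model (182 mm).
- **Pole:** It lies within about 1 mm of where it started, level, with the hook at the oven end. Set-down contact reached about 6.6 N.
- **Clearance:** The gripper was open and well above the stand, with sensor readings at noise level. The jar, bottle and slide box looked unmoved in the last images, but I did not measure them.

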